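# Tip the loaded slide stand over to its drain stop

### The job

Of the two slide stands on the lab bench, one holds four stained microscope slides and the other is empty. Push the loaded stand's sprung frame over, past upright, until it snaps down against its other stop, leaning over its drip tray, and leave it there to drain. Leave the empty stand's frame leaning as it is.

Things in the scene. Friction and masses are not known exactly. Their poses are not given: they have to be found in the camera images.
- loaded_frame (a joint): Aluminium frame holding four glass slides, hinged 45 mm up across the middle of a fixed white 180 x 150 mm base. Rad: 0 = start stop, leaning over the bare half; 0.55 upright; 1.1 = other stop, over the half with the shallow steel drip tray (24 mm high). Springs drive it to the nearer stop: about 4 N at the top bar at a stop, nil upright; once past upright it snaps over and stays.
- loaded_bar (a point): Middle of the round top bar (12 mm thick, 132 mm long) of the loaded frame, 118 mm from the hinge axis, 146 mm above the bench at either stop, 163 mm when upright. Axes turn with the frame: x along bar and hinge, z from hinge to bar, y square to the frame towards the tray side. Stop arms only at its two ends, up to 95 mm high; bystanders near are under 90 mm high.
- empty_frame (a joint): The same stand and frame, but open, without slides. Same joint values, stops and spring as the loaded one; it also starts at 0 and must stay there.
- empty_bar (a point): Middle of the top bar of the empty frame; sizes and axes as for the loaded one. The stands' middles are at least 320 mm apart.
Things that resemble listed ones, but are neither listed nor needed, are in the scene too. What is shaped like the part that bears loaded_frame but red or yellow is not meant.

How it is judged:
At the end, for the whole second after the job is handed in: The loaded frame rests against its tray-side stop (joint above 1.0 rad, at most 0.1 rad/s) and the empty frame still leans on its bare-side stop (joint below 0.15 rad) (value of joint loaded_frame above 1 rad and velocity of joint loaded_frame between -0.1 and 0.1 rad/s and value of joint empty_frame below 0.15 rad); the robot touches nothing.
It fails at once if the empty stand's frame is pushed off its stop (joint above 0.25 rad) (value of joint empty_frame above 0.25 rad).
It also fails if it takes over 29 s, if anything falls off the work surface, if the arm or the gripper's body presses on something with over 40 N, if the wrist force passes 120 N, or if a joint passes its speed limit or range.

### The arm

A 6-joint arm with a two-finger parallel gripper is mounted at the origin on the work surface. World frame = base frame: x ahead of the robot, y to its left, z up, the work surface at z = 0. Lengths are in m, angles in rad, forces in N, time in s.
With the tool pointing down it reaches from about 0.375 to 0.925 m from the base axis. Payload 5.7 kg.
Tool frame: the origin (TCP) lies between the finger pads; the fingertips stand 11 mm ahead of it and the grasp point (between the pads) lies 8 mm behind it; x points along the fingers, y is the direction in which the jaws open and shut, and the axes are right-handed (so a half turn about x gives the same grasp; the last joint's range is limited). The gripper opens to 88 mm and grips with 3 to 60 N. Pads are 20 mm wide; open, the fingers measure 115 mm over their backs; the gripper's body (75 mm by 178 mm) begins 61 mm behind the grasp point.
Start: joints at [1.207, 0.359, 1.51, -0, 1.272, -0.115], TCP at [0.148, 0.581, 0.234] pointing down, gripper open.
Joint ranges: [-2.97, 2.97], [-1.01, 2.36], [0.21, 2.38], [-0.96, 4.11], [0.2, 2.71], [-2.98, 2.98]. Speed limits (rad/s): [2.39, 2.39, 3.14, 3.14, 3.14, 3.14].

### API

Orientations are given as a unit quaternion [x, y, z, w].
In Python, from plant import * gives the robot as it stands.
- The arm moves only by the tool move_arm, never from a script. Its argument "series" is a list of rows, each an object of numbers: "x", "y", "z": the shift along the tool's x, y, z in m; "rx", "ry", "rz": the turn, a rotation vector about the tool's x, y, z in degrees; "jaw": the opening, from 0 (shut) to 1 (fully open). A call has 1 to 10 rows; each row is the pose to reach, as a shift and turn from the pose commanded when the call began, along the tool's axes at that moment; what a row does not reach only later rows make up. A row lasts 1/10 s, in which the tool goes at most 50 mm and 8.59 degrees, less where a joint would pass 70% of its speed; a pose out of reach is approached as far as the arm can. A call with a gripper value outside its range is refused whole. The fingers move at their own pace and stop on an object; the grip force is fixed at half the most. Time passes only in rows, so rows that repeat a pose let the fingers close. It gives the time, the measured TCP pose, the force and the opening at its end, in the units of the state.
- observe(): the state, without advancing time (a new reading comes with each control period).
- grab_frame(name): name is "scene" or "top"; returns (picture, depth): 420x560x3 uint8, red, green, blue; 420x560 float32, m along the optical axis (not along the pixel's ray), 0 where there is no reading.
- camera_params(name): a dict with "fx", "fy", "cx", "cy" (pixels), "R" (3x3) and "t" (3): a world point X has camera coordinates R X + t. Camera axes: x right, y down, z forward; pixel columns grow to the right and rows downward; lengths in m; the calibration is good to about 2 mm. A picture is of the moment at which its call begins. camera_params takes no time and is no camera call.
- job_done(): hands the job in, once; it reports no verdict.
The state is a dict: "clock": time; "joints": joint angles; "qd": joint speeds; "joint_efforts": joint torques, N m; "tcp_pos": TCP position; "tool_rot": TCP orientation; "ft_force": force on the tool from outside, world axes, zero at the start; "torque": the same for the moment, N m; "opening": finger opening in m.
Only numpy, scipy, OpenCV 4.12 (cv2) and the standard library are available. Lean on these libraries where they do the work, as an engineer would, in place of code of your own. Each camera call takes 0.05 s, during which the arm holds its last target. There are 200 camera calls.

## Working session

There is one attempt and no reset: what is moved stays moved. The work goes in short steps, Python scripts to look and compute and a tool call to move; the robot and the scene stay as the last step left them, time stands still between calls to the robot, and variables do not carry over. Pictures are saved under pics/ and viewed, about 8 in all and at most 12, crops included, and the job is handed in when it is done.

Besides the shell and the picture viewer there is one more tool, called after "Call:" as a command line: name --argument value ..., lists and objects as JSON in quotes. move_arm: Moves the arm, as the interface text tells. Its arguments: {"type":"object","properties":{"series":{"type":"array"}},"required":["series"]}

```bash
mkdir -p pics; python3 - <<'E'
from plant import *
import numpy as np,cv2
for n in("top","scene"):
    p,d=grab_frame(n);c=camera_params(n);np.savez(f"{n}0.npz",p=p,d=d,**c)
    cv2.imwrite(f"pics/{n}0.png",cv2.resize(p[:,:,::-1],(800,600)))
    R=np.array(c["R"]);print(n,c["fx"],c["cx"],c["cy"],(-R.T@np.array(c["t"])).round(3),R.round(2).tolist())
s=observe();print(s["clock"],s["tcp_pos"],s["tool_rot"])
E
```

```text
top 398.7777136517003 281.6203749361527 209.7875615406054 [0.405 0.031 0.967] [[-0.03, -1.0, -0.01], [-1.0, 0.03, -0.05], [0.05, 0.01, -1.0]]
scene 417.3902541980399 277.5576409396149 210.6959327980345 [0.853 0.543 0.873] [[-0.77, 0.64, -0.0], [0.49, 0.58, -0.64], [-0.41, -0.5, -0.76]]
0.1 [0.14752902 0.58097782 0.23290522] [ 0.08716154  0.70177127 -0.08827513  0.70151796]
```

View pics/top0.png

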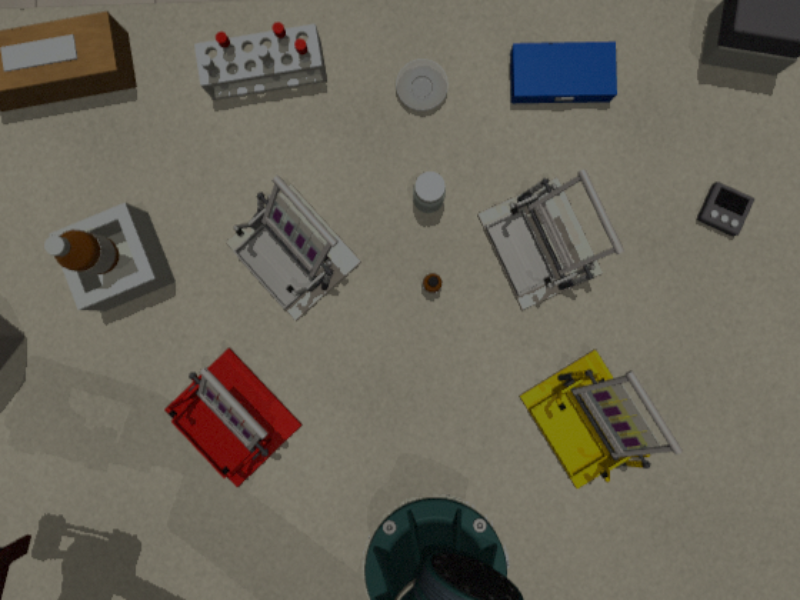

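View pics/scene0.png

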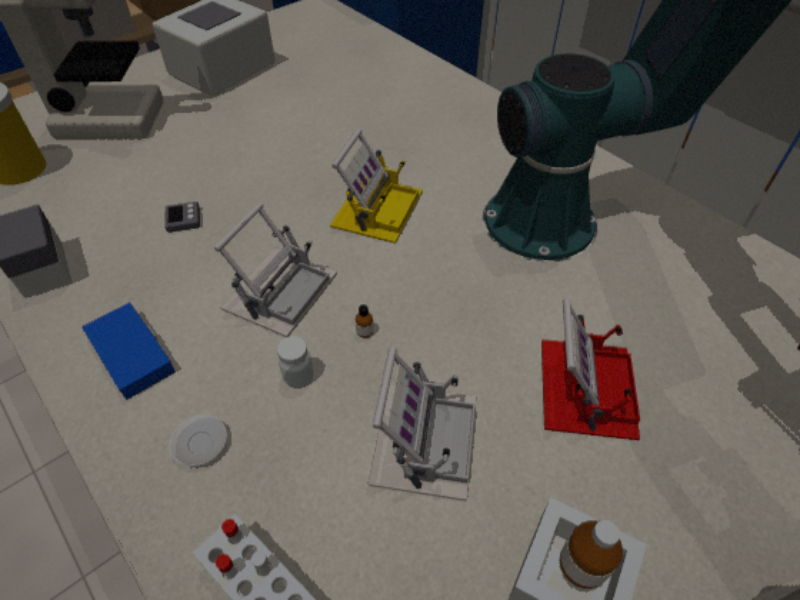

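The candidates are white left (top 295,245) with purple slides, white right (550,240) with an open frame, red (233,415), and yellow (598,418). Red and yellow are excluded by colour, and the right white stand has no slides. White left therefore fits as loaded. It leans up-right, with the tray at lower-left. I'll confirm this in a crop and measure the bar.

```bash
cat > h.py <<'E'
import numpy as np,cv2
def pts(f):
    z=np.load(f);d=z["d"];v,u=np.mgrid[:420,:560]
    P=np.stack([(u-z["cx"])/z["fx"]*d,(v-z["cy"])/z["fy"]*d,d],-1)
    return z["p"],(P-z["t"])@z["R"]
E
python3 - <<'E'
from h import *
p,X=pts("top0.npz")
cv2.imwrite("pics/crop.png",cv2.resize(p[115:235,145:275,::-1],None,fx=5,fy=5,interpolation=cv2.INTER_CUBIC))
def bar(a,b,c,d,n):
    Q=X[c:d,a:b].reshape(-1,3);Q=Q[(Q[:,2]>.135)&(Q[:,2]<.165)]
    r=cv2.minAreaRect((Q[:,:2]*1000).astype(np.float32));print(n,len(Q),Q.mean(0).round(4),Q[:,2].max(),r,cv2.boxPoints(r).round().tolist())
bar(155,260,110,235,"loaded");bar(325,450,110,235,"empty")
for nm,a,b,c,d in(("loaded",155,260,120,225),("empty",325,430,120,225)):
    m=X[c:d,a:b];pp=p[c:d,a:b].astype(int)
    k=(m[...,2]<.035)&(pp.min(-1)>150)
    Q=m[k];print(nm,len(Q),Q.mean(0).round(3) if len(Q) else 0)
E
```

```text
loaded 388 [0.5748 0.1806 0.1512] 0.15671864023910587 ((573.7847900390625, 183.6154022216797), (132.08633422851562, 18.95370101928711), 40.73398971557617) [[518.0, 148.0], [530.0, 133.0], [630.0, 220.0], [618.0, 234.0]]
empty 430 [ 0.5618 -0.2448  0.1505] 0.1570631837248181 ((561.276123046875, -243.68753051757812), (131.61953735351562, 18.603952407836914), 22.940168380737305) [[497.0, -261.0], [504.0, -278.0], [626.0, -227.0], [618.0, -209.0]]
loaded 0 0
empty 0 0
```

View pics/crop.png

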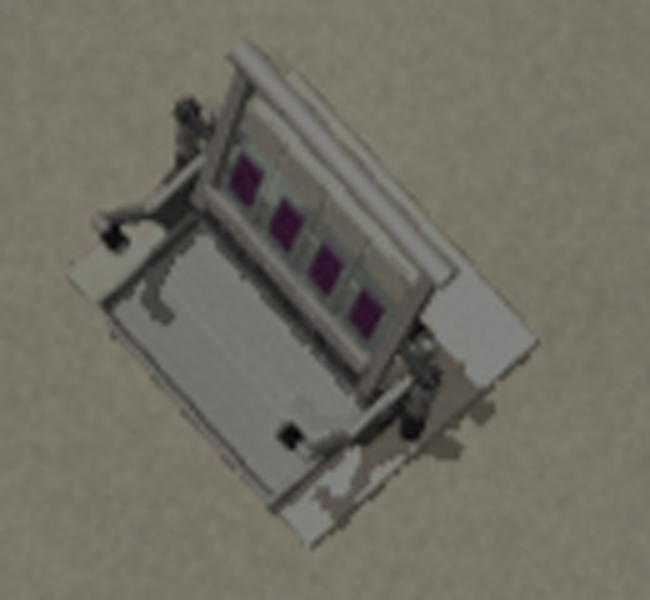

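The crop confirms it: four purple slides (245,180)…(365,315), the bar from (240,50) to (450,275), and the tray at lower-left. The measured bar length of 132 mm and top height of about 152 mm both match the description.

```bash
cat >> h.py <<'E'
from scipy.spatial.transform import Rotation as Ro
def show(s,*targets):
    R=Ro.from_quat(s["tool_rot"]).as_matrix();print(s["clock"],np.round(s["tcp_pos"],4),R.round(3).tolist())
    b=np.array([np.cos(np.radians(40.7)),np.sin(np.radians(40.7)),0])@R
    print("yaw of bar from tool y about x, deg",np.degrees(np.arctan2(b[2],b[1])))
    for t in targets: print(t,((np.array(t)-s["tcp_pos"])@R).round(4))
E
python3 - <<'E'
from plant import *
from h import *
_,X=pts("top0.npz")
m=X[...,2]>.17;m[400:]=0
n,l,st,c=cv2.connectedComponentsWithStats(m.astype(np.uint8))
for i in range(1,n):
    if st[i,4]>20: Q=X[l==i];print(st[i],Q.mean(0).round(2),Q[:,2].max())
show(observe(),(.606,.146,.233),(.606,.146,.150))
E
```

```text
[ 31 163  28  21 402] [0.53 0.51 0.19] 0.9672034490404531
[  0 374  22  26 311] [0.15 0.51 0.28] 0.9672034490404531
[295 386  53  14 523] [ 0.12 -0.01  0.26] 0.9672034490404531
0.1 [0.1475 0.581  0.2329] [[-0.001, 0.246, 0.969], [-0.002, 0.969, -0.246], [-1.0, -0.002, -0.0]]
yaw of bar from tool y about x, deg 35.047948278473676
(0.606, 0.146, 0.233) [ 3.000e-04 -3.087e-01  5.514e-01]
(0.606, 0.146, 0.15) [ 0.0833 -0.3086  0.5515]
```

Call:
move_arm --series '[{"y": -0.309,"z": 0.552,"rx": 35,"jaw": 0},{"y": -0.309,"z": 0.552,"rx": 35,"jaw": 0},{"y": -0.309,"z": 0.552,"rx": 35,"jaw": 0},{"y": -0.309,"z": 0.552,"rx": 35,"jaw": 0},{"y": -0.309,"z": 0.552,"rx": 35,"jaw": 0},{"y": -0.309,"z": 0.552,"rx": 35,"jaw": 0},{"y": -0.309,"z": 0.552,"rx": 35,"jaw": 0},{"y": -0.309,"z": 0.552,"rx": 35,"jaw": 0},{"y": -0.309,"z": 0.552,"rx": 35,"jaw": 0},{"y": -0.309,"z": 0.552,"rx": 35,"jaw": 0}]'

```text
validation failed for argument at $.se...
```

Call:
move_arm --series '[{"x": 0.0,"y": -0.309,"z": 0.552,"rx": 35.0,"ry": 0.0,"rz": 0.0,"jaw": 0.0},{"x": 0.0,"y": -0.309,"z": 0.552,"rx": 35.0,"ry": 0.0,"rz": 0.0,"jaw": 0.0},{"x": 0.0,"y": -0.309,"z": 0.552,"rx": 35.0,"ry": 0.0,"rz": 0.0,"jaw": 0.0},{"x": 0.0,"y": -0.309,"z": 0.552,"rx": 35.0,"ry": 0.0,"rz": 0.0,"jaw": 0.0},{"x": 0.0,"y": -0.309,"z": 0.552,"rx": 35.0,"ry": 0.0,"rz": 0.0,"jaw": 0.0},{"x": 0.0,"y": -0.309,"z": 0.552,"rx": 35.0,"ry": 0.0,"rz": 0.0,"jaw": 0.0},{"x": 0.0,"y": -0.309,"z": 0.552,"rx": 35.0,"ry": 0.0,"rz": 0.0,"jaw": 0.0},{"x": 0.0,"y": -0.309,"z": 0.552,"rx": 35.0,"ry": 0.0,"rz": 0.0,"jaw": 0.0},{"x": 0.0,"y": -0.309,"z": 0.552,"rx": 35.0,"ry": 0.0,"rz": 0.0,"jaw": 0.0},{"x": 0.0,"y": -0.309,"z": 0.552,"rx": 35.0,"ry": 0.0,"rz": 0.0,"jaw": 0.0}]'

```text
clock: 1.1
tcp_pos: [0.5114, 0.2356, 0.2334]
tool_rot: [0.295, 0.643, -0.295, 0.643]
ft_force: [1.0, -0.4, 0.6]
opening: 0.0114
```

```bash
python3 - <<'E'
from plant import *
from h import *
show(observe(),(.606,.146,.233),(.606,.146,.148))
E
```

```text
1.1 [0.5114 0.2356 0.2334] [[-0.001, 0.758, 0.653], [-0.0, 0.653, -0.758], [-1.0, -0.0, -0.0]]
yaw of bar from tool y about x, deg 0.03599105918424287
(0.606, 0.146, 0.233) [0.0004 0.0132 0.1296]
(0.606, 0.146, 0.148) [0.0854 0.0132 0.1296]
```

Call:
move_arm --series '[{"x": 0.0,"y": 0.013,"z": 0.13,"rx": 0.0,"ry": 0.0,"rz": 0.0,"jaw": 0.0},{"x": 0.0,"y": 0.013,"z": 0.13,"rx": 0.0,"ry": 0.0,"rz": 0.0,"jaw": 0.0},{"x": 0.0,"y": 0.013,"z": 0.13,"rx": 0.0,"ry": 0.0,"rz": 0.0,"jaw": 0.0},{"x": 0.0,"y": 0.013,"z": 0.13,"rx": 0.0,"ry": 0.0,"rz": 0.0,"jaw": 0.0},{"x": 0.0,"y": 0.013,"z": 0.13,"rx": 0.0,"ry": 0.0,"rz": 0.0,"jaw": 0.0},{"x": 0.0,"y": 0.013,"z": 0.13,"rx": 0.0,"ry": 0.0,"rz": 0.0,"jaw": 0.0}]'

```text
clock: 1.7
tcp_pos: [0.6039, 0.1481, 0.2332]
tool_rot: [0.294, 0.643, -0.295, 0.642]
ft_force: [-0.7, -0.1, 0.5]
opening: 0.0007
```

```bash
python3 - <<'E'
from plant import *
from h import *
s=observe();show(s,(.606,.146,.148),(.574,.183,.148));print(s["ft_force"])
p,d=grab_frame("scene");cv2.imwrite("pics/s1.png",cv2.resize(p[150:390,150:470,::-1],(800,600)))
E
```

```text
1.7 [0.6039 0.1481 0.2332] [[-0.002, 0.757, 0.653], [0.0, 0.653, -0.757], [-1.0, -0.001, -0.001]]
yaw of bar from tool y about x, deg 0.08346395329490164
(0.606, 0.146, 0.148) [0.0852 0.0003 0.0031]
(0.574, 0.183, 0.148) [ 0.0853  0.0002 -0.0458]
[-0.68253835 -0.07532534  0.4712073 ]
```

View pics/s1.png

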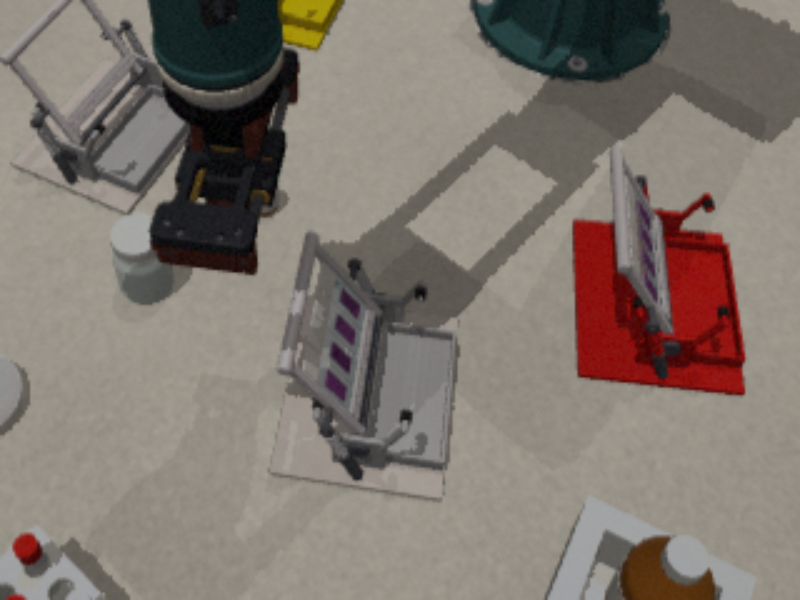

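The fingers, at about (210,250), are over the bare side and clear of the bar. I'll descend and start the push.

Call:
move_arm --series '[{"x": 0.045,"y": 0.0,"z": 0.0,"rx": 0.0,"ry": 0.0,"rz": 0.0,"jaw": 0.0},{"x": 0.088,"y": 0.0,"z": 0.0,"rx": 0.0,"ry": 0.0,"rz": 0.0,"jaw": 0.0},{"x": 0.088,"y": 0.0,"z": 0.0,"rx": 0.0,"ry": 0.0,"rz": 0.0,"jaw": 0.0},{"x": 0.088,"y": 0.0,"z": -0.015,"rx": 0.0,"ry": 0.0,"rz": 0.0,"jaw": 0.0},{"x": 0.088,"y": 0.0,"z": -0.025,"rx": 0.0,"ry": 0.0,"rz": 0.0,"jaw": 0.0},{"x": 0.086,"y": 0.0,"z": -0.035,"rx": 0.0,"ry": 0.0,"rz": 0.0,"jaw": 0.0},{"x": 0.084,"y": 0.0,"z": -0.045,"rx": 0.0,"ry": 0.0,"rz": 0.0,"jaw": 0.0},{"x": 0.084,"y": 0.0,"z": -0.045,"rx": 0.0,"ry": 0.0,"rz": 0.0,"jaw": 0.0}]'

```text
clock: 2.55
tcp_pos: [0.5785, 0.1825, 0.154]
tool_rot: [0.295, 0.64, -0.293, 0.646]
ft_force: [3.6, -3.7, 4.3]
opening: 0.0003
```

The finger is in contact at about 5 N, and the bar has moved roughly 13 mm. I'll push on past upright, rising slightly.

Call:
move_arm --series '[{"x": 0.0,"y": 0.0,"z": -0.012,"rx": 0.0,"ry": 0.0,"rz": 0.0,"jaw": 0.0},{"x": -0.002,"y": 0.0,"z": -0.024,"rx": 0.0,"ry": 0.0,"rz": 0.0,"jaw": 0.0},{"x": -0.003,"y": 0.0,"z": -0.036,"rx": 0.0,"ry": 0.0,"rz": 0.0,"jaw": 0.0},{"x": -0.004,"y": 0.0,"z": -0.046,"rx": 0.0,"ry": 0.0,"rz": 0.0,"jaw": 0.0},{"x": -0.004,"y": 0.0,"z": -0.056,"rx": 0.0,"ry": 0.0,"rz": 0.0,"jaw": 0.0},{"x": -0.004,"y": 0.0,"z": -0.064,"rx": 0.0,"ry": 0.0,"rz": 0.0,"jaw": 0.0},{"x": -0.004,"y": 0.0,"z": -0.07,"rx": 0.0,"ry": 0.0,"rz": 0.0,"jaw": 0.0},{"x": -0.004,"y": 0.0,"z": -0.07,"rx": 0.0,"ry": 0.0,"rz": 0.0,"jaw": 0.0}]'

```text
clock: 3.35
tcp_pos: [0.5292, 0.235, 0.1533]
tool_rot: [0.294, 0.643, -0.295, 0.643]
ft_force: [-0.3, -0.4, 0.5]
opening: 0.0007
```

```bash
python3 - <<'E'
from plant import *
from h import *
s=observe();show(s);print(s["ft_force"])
p,d=grab_frame("scene");cv2.imwrite("pics/s2.png",cv2.resize(p[150:390,150:470,::-1],(800,600)))
E
```

```text
3.35 [0.5292 0.235  0.1533] [[-0.001, 0.757, 0.653], [-0.0, 0.653, -0.757], [-1.0, -0.001, -0.001]]
yaw of bar from tool y about x, deg 0.09348454072259438
[-0.30694396 -0.41418216  0.51106688]
```

View pics/s2.png

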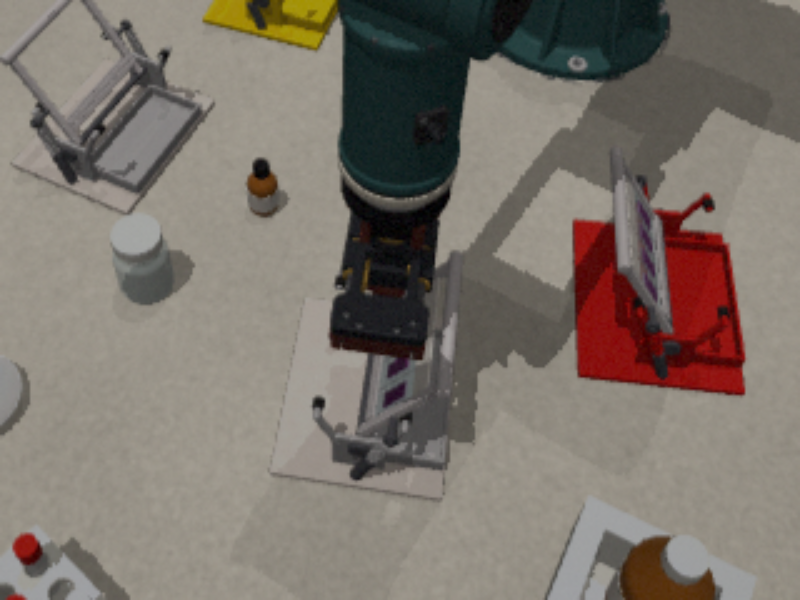

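The frame has snapped over: the bar is now at (455,260)–(435,440), above the tray, and the force is nil. I'll retract up and towards the bare side.

Call:
move_arm --series '[{"x": -0.03,"y": 0.0,"z": 0.04,"rx": 0.0,"ry": 0.0,"rz": 0.0,"jaw": 0.0},{"x": -0.07,"y": 0.0,"z": 0.06,"rx": 0.0,"ry": 0.0,"rz": 0.0,"jaw": 0.0},{"x": -0.12,"y": 0.0,"z": 0.09,"rx": 0.0,"ry": 0.0,"rz": 0.0,"jaw": 0.0},{"x": -0.12,"y": 0.0,"z": 0.12,"rx": 0.0,"ry": 0.0,"rz": 0.0,"jaw": 0.0},{"x": -0.12,"y": 0.0,"z": 0.12,"rx": 0.0,"ry": 0.0,"rz": 0.0,"jaw": 0.0},{"x": -0.12,"y": 0.0,"z": 0.12,"rx": 0.0,"ry": 0.0,"rz": 0.0,"jaw": 0.0},{"x": -0.12,"y": 0.0,"z": 0.12,"rx": 0.0,"ry": 0.0,"rz": 0.0,"jaw": 0.0}]'

```text
clock: 4.1
tcp_pos: [0.6073, 0.1438, 0.2725]
tool_rot: [0.294, 0.644, -0.295, 0.642]
ft_force: [-0.2, -0.1, 0.3]
opening: 0.0003
```

```bash
python3 - <<'E'
from plant import *
from h import *
s=observe();show(s);print(s["ft_force"])
n="scene"
p,d=grab_frame(n);np.savez("s3.npz",p=p,d=d,**camera_params(n));cv2.imwrite("pics/s3.png",cv2.resize(p[120:390,110:470,::-1],(800,600)))
_,X=pts("s3.npz")
for nm,c in(("loaded",(.494,.276)),("empty",(.561,-.244))):
    k=(np.hypot(X[...,0]-c[0],X[...,1]-c[1])<.09)&(X[...,2]>.138)&(X[...,2]<.17)
    Q=X[k];print(nm,len(Q),Q.mean(0).round(3),Q[:,2].max(), cv2.minAreaRect((Q[:,:2]*1000).astype(np.float32)))
E
```

```text
4.1 [0.6073 0.1438 0.2725] [[-0.003, 0.758, 0.653], [-0.0, 0.653, -0.758], [-1.0, -0.002, -0.002]]
yaw of bar from tool y about x, deg 0.035859549490979796
[-0.19609407 -0.06953967  0.33429408]
loaded 362 [0.499 0.277 0.149] 0.15430606204485325 ((495.7337951660156, 273.27581787109375), (133.28126525878906, 13.757671356201172), 40.7469596862793)
empty 235 [ 0.566 -0.243  0.147] 0.15302624045795532 ((562.1384887695312, -245.86166381835938), (133.14773559570312, 14.245377540588379), 23.870058059692383)
```

View pics/s3.png

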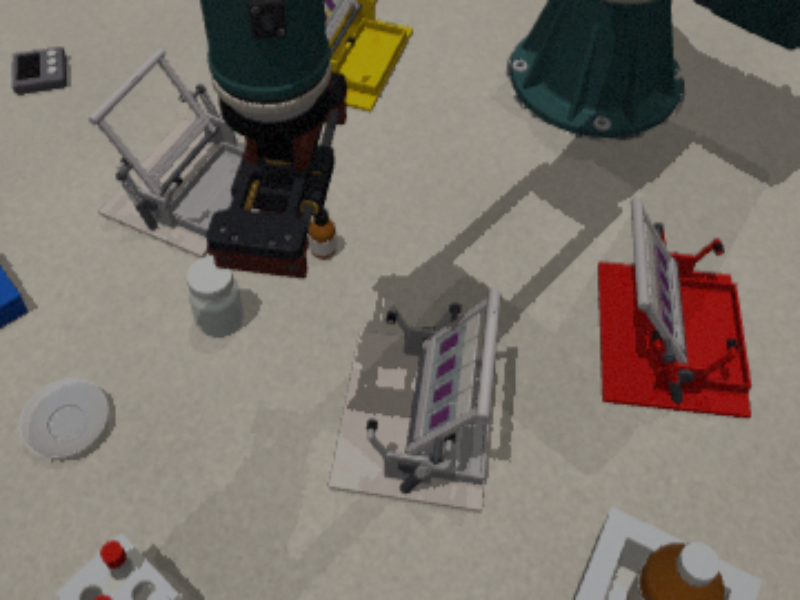

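The loaded frame leans over its tray, with the bar at (495,295)–(485,415). It measures (0.496, 0.273), 2–3 mm from the predicted (0.494, 0.276). The empty frame hasn't moved and the arm is clear.

```bash
python3 -c "
from plant import *
print(job_done())"
```

```text
the job is handed in; nothing more can be done
None
```

I pushed the loaded stand's top bar over from the bare side with closed fingers. The frame snapped onto its tray-side stop, and I backed the arm off and handed the job in at about 4.2 s of the 29 s allowed.

- **Loaded frame:** the last measurement put its bar at (0.496, 0.273) m and about 0.149 m high. That is 2–3 mm from the position predicted for the tray-side stop.
- **Empty frame:** its bar stayed within about 2 mm of its starting position.
- **Arm:** it was clear of everything, and the wrist force was about 0.4 N, which is near zero.
- **Push:** I read about 5 N sideways and 4 N upward from the bar. The fingers sat about 5 mm higher than commanded at that point, with no effect on the result.

No check failed. The first move call was refused for leaving out some of the row values, and it moved nothing.

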